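Hallway shelf: roller and clip into the open drawer

ROBOT

A 6-joint arm with a two-finger parallel gripper is mounted at the origin on the work surface. World frame = base frame: x ahead of the robot, y to its left, z up, the work surface at z = 0. Lengths are in m, angles in rad, forces in N, time in s.
With the tool pointing down it reaches from about 0.325 to 0.9 m from the base axis. Payload 6.1 kg.
Tool frame: the origin (TCP) lies at the very end of the fingers, on their centre line; the grasp point (between the pads) lies arm.grip_point_offset behind it (arm.grip_point_offset is the distance from the TCP to the grasp point, in m); z points along the fingers, x is the direction in which the jaws open and shut, and the axes are right-handed (so a half turn about z gives the same grasp; the last joint's range is limited). The gripper opens to 85 mm and grips with 20 to 120 N. Pads are 22 mm wide; open, the fingers measure 114 mm over their backs; the gripper's body (76 mm by 85 mm) begins 54 mm behind the grasp point. The pads swing forward as they close: fully open they stand 13 mm farther back than shut.
Start: joints at [-1.34, 0.22, 1.526, -0, 1.395, -0.126], TCP at [0.218, -0.586, 0.231] pointing down, gripper open.
Joint ranges: [-2.98, 2.98], [-0.91, 2.08], [0.09, 2.57], [-1.24, 4.39], [0.2, 2.65], [-2.68, 2.68]. Speed limits (rad/s): [2.57, 2.57, 3.01, 3.14, 3.14, 3.14].

INTERFACE

Orientations are given as a unit quaternion [w, x, y, z].
In Python, from rig import arm gives the robot as it stands.
- The arm moves only by the tool play_rows, never from a script. Its argument "commands" is a list of rows, each a list of 6 numbers: the shift along the tool's x, y, z in cm, then the turn, a rotation vector about the tool's x, y, z in degrees. In form: [[x, y, z, ax, ay, az], ...]. A call has 1 to 12 rows; each row is the pose to reach, as a shift and turn from the pose commanded when the call began, along the tool's axes at that moment; what a row does not reach only later rows make up. A row lasts 1/12 s, in which the tool goes at most 41.7 mm and 7.16 degrees, less where a joint would pass 70% of its speed; a pose out of reach is approached as far as the arm can. A call with a gripper value outside its range is refused whole. "claw" is the opening, from -1 (shut) to 1 (fully open), so that 0 is half open, set as the call begins (left out, the last holds). The fingers move at their own pace and stop on an object; "grip_force" is the grip in N (left out, the last holds). Time passes only in rows, so rows that repeat a pose let the fingers close. It gives the time, the measured TCP pose, the force and the opening at its end, in the units of the state.
- arm.observe(): the state, without advancing time (a new reading comes with each control period).
- arm.grab_frame(name): name is "scene" or "top" or "wrist"; returns the picture (480x640x3 uint8, red, green, blue); there is no depth.
- arm.calibration(name): a dict with "fx", "fy", "cx", "cy" (pixels), "pose" (4x4, takes a point from camera to world coordinates); the wrist camera has in their place "T_tool_cam" (4x4, takes a point from camera to tool coordinates, whose origin is the TCP and whose axes are the tool frame's). Camera axes: x right, y up, looking along -z (the intrinsics and any distortion apply to the point x, -y, -z); pixel columns grow to the right and rows downward; lengths in m; the calibration is good to about 2 mm. A picture is of the moment at which its call begins: read the wrist's pose just before it. calibration takes no time and is no camera call.
- arm.sign_off(): hands the job in, once; it reports no verdict.
The state is a dict: "time": time; "joints": joint angles; "joint_vel": joint speeds; "joint_torque": joint torques, N m; "ee_pos": TCP position; "tcp_rot": TCP orientation; "wrist_force": force on the tool from outside, world axes, zero at the start; "ft_torque": the same for the moment, N m; "width": finger opening in m.
Only numpy, scipy, OpenCV 4.12 (cv2) and the standard library are available. Lean on these libraries where they do the work, as an engineer would, in place of code of your own. Each camera call takes 0.05 s, during which the arm holds its last target.

TASK

Tidy the hallway shelf: put the wooden massage roller into the wide compartment of the open drawer, lying flat on the drawer's floor, and put the chrome spring clip into the narrow compartment beside it. Let go of both and leave them lying still.

Things in the scene. Friction and masses are not known exactly. Their poses are not given: they have to be found in the camera images.
- roller: Pale wooden massage roller, lying: five octagonal rings (100 mm long together, 42 mm across flats; grip there) and a thin handle (22 mm) at each end, 170 mm long in all, 0.14 kg. Rests on a flat, does not roll by itself. Origin at its middle, 21 mm above what it rests on; x along its length, y level across it, z up. The dark shoe brush with black bristles is a bystander.
- clip: Chrome spring clip lying flat: two plain steel plates in a wedge, the upper with a narrower thumb tab, and a coil across the middle, 60 mm long, 30 mm wide, 24 mm high, 0.06 kg. Origin at its middle, 12 mm above what it rests on; x along its length, y across its 30 mm width (grip it there), z up. The slim plastic clothes pegs (72 mm long, 16 mm wide) are bystanders.
- wide_compartment (a point): Point on the floor of the open drawer's wide (left) compartment, mid-width. x to the chest behind, y left along the drawer's front, z up. Compartment 204 mm along y. Inner face of the front wall 75 mm to -x, edge of the chest's top 75 to 105 mm to +x: the roller goes in with its length along y. Floor 18 mm above the shelf. Above the floor: sides and divider 42 mm, front panel 54, chest's top 67.
- narrow_compartment (a point): Point on the floor of the open drawer's narrow (right) compartment, mid-width; axes, heights and distances to front wall and chest as for the wide one. Compartment 114 mm along y; divider 6 mm thick. A bar handle stands 35 mm out from the 12 mm front panel; the drawer slides if pushed with over 6 N. A small dish stands on the chest, well behind the edge.
Things that resemble listed ones, but are neither listed nor needed, are in the scene too. Of the things that look like the clip, the largest one is meant.

How it is judged:
At the end, for the whole second after the job is handed in: The roller lies in the wide compartment, its middle at most 32 mm above the floor and its length level within 10 degrees; the clip lies in the narrow compartment, its middle at most 30 mm above the floor; the middles are between the walls and both are at rest (under 20 mm/s) (x of roller in the frame of wide_compartment between -0.065 and 0.135 m and y of roller in the frame of wide_compartment between -0.09 and 0.09 m and z of roller in the frame of wide_compartment between 0.01 and 0.032 m and angle between roller's own x axis and vertical between 1.4 and 1.74 rad and x of clip in the frame of narrow_compartment between -0.075 and 0.145 m and y of clip in the frame of narrow_compartment between -0.055 and 0.055 m and z of clip in the frame of narrow_compartment between 0 and 0.03 m and linear speed of each of roller, clip below 0.02 m/s); the robot touches nothing.
It also fails if it takes over 61 s, if anything falls off the work surface, if the arm or the gripper's body presses on something with over 40 N, if the wrist force passes 120 N, or if a joint passes its speed limit or range.

## Working session

There is one attempt and no reset: what is moved stays moved. The work goes in short steps, Python scripts to look and compute and a tool call to move; the robot and the scene stay as the last step left them, time stands still between calls to the robot, and variables do not carry over. Pictures are saved under pics/ and viewed, and the job is handed in when it is done.

Besides the shell and the picture viewer there is one more tool, called by a JSON object that holds its "api" and its "payload". play_rows: Moves the arm, as the interface text tells. Its arguments: {"type":"object","properties":{"commands":{"type":"array"},"claw":{"type":"number"},"grip_force":{"type":"number"}},"required":["commands"]}

```bash
ls; mkdir -p pics
python3 - <<'E'
from rig import arm
import cv2,numpy as np
np.set_printoptions(precision=4,suppress=True)
s=arm.observe(); print(s); print(arm.grip_point_offset)
for n in ['scene','top','wrist']:
    c=arm.calibration(n); print(n,c)
for n in ['scene','top']:
    cv2.imwrite(f'pics/{n}0.png',arm.grab_frame(n)[:,:,::-1])
E
```

```text
pics
{'time': 0.0, 'joints': array([-1.3401,  0.2212,  1.5276,  0.0001,  1.3947, -0.1261]), 'joint_vel': array([-0.0003, -0.001 , -0.0002,  0.0005,  0.0003, -0.0004]), 'joint_torque': array([  0.0019, -49.6899, -38.94  ,   0.0001,   0.011 ,  -0.    ]), 'ee_pos': array([ 0.2182, -0.585 ,  0.2302]), 'tcp_rot': array([-0.0007,  0.8214, -0.5704, -0.0007]), 'wrist_force': array([ 0.0669,  0.5292, -0.2383]), 'ft_torque': array([-0.0145,  0.0196, -0.0509]), 'width': 0.085328277710932}
0.0187
scene {'fx': 525.1663426815113, 'fy': 525.1663426815113, 'cx': 317.2904680800716, 'cy': 241.1088448167907, 'pose': array([[-0.1681, -0.8545,  0.4916,  1.2047],
       [ 0.9857, -0.1426,  0.0893,  0.1434],
       [-0.0063,  0.4996,  0.8662,  1.1099],
       [ 0.    ,  0.    ,  0.    ,  1.    ]])}
top {'fx': 612.8315773715931, 'fy': 612.8315773715931, 'cx': 317.7005439291815, 'cy': 242.21886430437348, 'pose': array([[ 0.0042,  0.9856, -0.1693,  0.3887],
       [-0.9999,  0.0015, -0.0157,  0.0283],
       [-0.0152,  0.1693,  0.9854,  1.2065],
       [ 0.    ,  0.    ,  0.    ,  1.    ]])}
wrist {'fx': 332.1135534289417, 'fy': 332.1135534289417, 'cx': 325.70281912739995, 'cy': 233.7196346378578, 'T_tool_cam': array([[ 1.    , -0.0005, -0.0009,  0.0007],
       [-0.0007, -0.9619, -0.2734, -0.0692],
       [-0.0007,  0.2734, -0.9619, -0.144 ],
       [ 0.    ,  0.    ,  0.    ,  1.    ]])}
```

View pics/scene0.png

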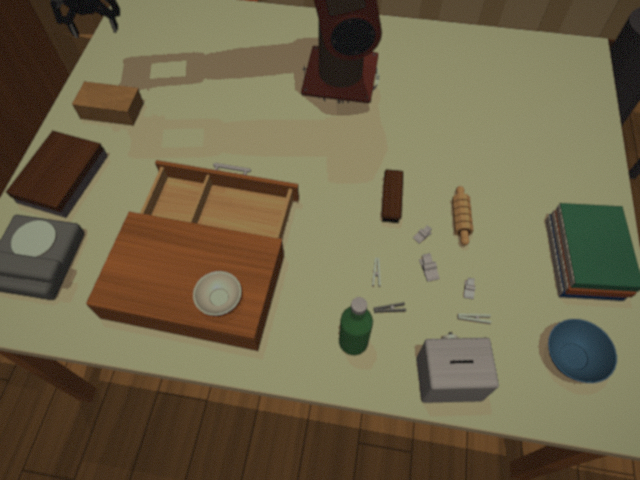

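View pics/top0.png

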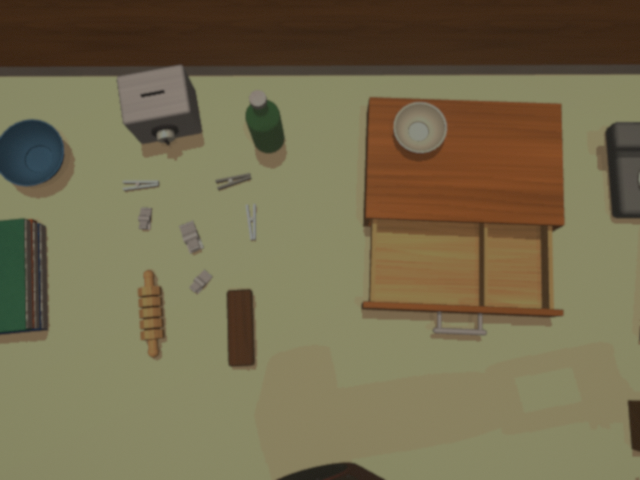

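Candidates in the top view:
- **Clip:** chrome clips at (191,237), (145,218) and (201,281). The largest looks like (191,237). The slim pegs at (141,185), (233,181) and (252,222) are bystanders.
- **Roller:** pale wooden roller at (151,313). The dark brush at (240,327) is a bystander.

The drawer has its wide compartment on the image left around (428,265) and its narrow one around (515,265).

```bash
cat > h.py <<'E'
from rig import arm
import cv2,numpy as np
from scipy.spatial.transform import Rotation as R
np.set_printoptions(precision=4,suppress=True)
def campose(n):
    c=arm.calibration(n)
    if n=='wrist':
        s=arm.observe(); T=np.eye(4); q=s['tcp_rot']
        T[:3,:3]=R.from_quat([q[1],q[2],q[3],q[0]]).as_matrix(); T[:3,3]=s['ee_pos']
        return c,T@c['T_tool_cam']
    return c,np.array(c['pose'])
def cast(cp,uv,z):
    c,P=cp; uv=np.atleast_2d(np.asarray(uv,float))
    d=np.c_[(uv[:,0]-c['cx'])/c['fx'],-(uv[:,1]-c['cy'])/c['fy'],-np.ones(len(uv))]@P[:3,:3].T
    return P[:3,3]+d*((z-P[2,3])/d[:,2])[:,None]
def proj(cp,X):
    c,P=cp; X=np.atleast_2d(X); q=(X-P[:3,3])@P[:3,:3]
    return np.c_[c['cx']+c['fx']*q[:,0]/-q[:,2], c['cy']-c['fy']*q[:,1]/-q[:,2]]
E
python3 - <<'E'
from h import *
im=cv2.imread('pics/top0.png'); print({k:v for k,v in arm.calibration('top').items() if k not in('pose',)}.keys())
cv2.imwrite('pics/crop0.png',np.hstack([cv2.resize(im[170:370,100:280],None,fx=2.2,fy=2.2,interpolation=cv2.INTER_CUBIC),cv2.resize(im[200:360,350:570],(396,440),interpolation=cv2.INTER_CUBIC)]))
cp=campose('top')
hsv=cv2.cvtColor(im,cv2.COLOR_BGR2HSV)
print('hsv',hsv[237,190],hsv[300,150],hsv[300,100],hsv[281,200])
bgs=hsv[300,100]
# wood roller mask
m=cv2.inRange(hsv,(5,110,60),(20,255,255)); m[:, :110]=0; m[:,200:]=0; m[:250]=0
c=max(cv2.findContours(m,0,1)[0],key=cv2.contourArea); r=cv2.minAreaRect(c);print('roller',cv2.contourArea(c),r)
b=cast(cp,cv2.boxPoints(r),0.021);print(b,b.mean(0))
m=cv2.inRange(hsv,(0,0,0),(179,60,255)); m[:, :110]=0; m[:,280:]=0; m[:165]=0;m[295:]=0
for c in cv2.findContours(m,0,1)[0]:
    if cv2.contourArea(c)>40:
        r=cv2.minAreaRect(c); b=cast(cp,cv2.boxPoints(r),0.012)
        print('grey',cv2.contourArea(c),r[0],b.mean(0),np.linalg.norm(b[1]-b[0]),np.linalg.norm(b[2]-b[1]),b[1]-b[0])
E
```

```text
dict_keys(['fx', 'fy', 'cx', 'cy'])
hsv [ 17  32 128] [ 18 129 138] [ 30  63 137] [ 18  34 126]
roller 1376.0 ((150.67259216308594, 313.0885314941406), (86.34165954589844, 23.14861488342285), 86.18592071533203)
[[0.5351 0.4019 0.021 ]
 [0.5382 0.3567 0.021 ]
 [0.3726 0.3377 0.021 ]
 [0.3695 0.3819 0.021 ]] [0.4538 0.3696 0.021 ]
grey 294.5 (199.65530395507812, 281.0011901855469) [0.5164 0.2787 0.012 ] 0.049384701154886676 0.028335337511646567 [ 0.0391 -0.0302  0.    ]
grey 486.0 (190.41326904296875, 236.3991241455078) [0.6054 0.3004 0.012 ] 0.03622232032669035 0.06376549229282165 [ 0.0141 -0.0333  0.    ]
grey 263.5 (144.0, 217.5) [0.6436 0.3951 0.012 ] 0.02822697688494134 0.04706120110159426 [ 0.     -0.0282  0.    ]
grey 319.5 (251.34828186035156, 221.1793212890625) [0.6364 0.1798 0.012 ] 0.02462994760045593 0.07700375038070402 [ 0.0021 -0.0245  0.    ]
grey 296.0 (140.0, 184.5) [0.7116 0.4068 0.012 ] 0.0772280246906017 0.022927311231855308 [-0.     -0.0772  0.    ]
grey 223.5 (233.10379028320312, 179.11318969726562) [0.7228 0.2186 0.012 ] 0.07224058004840289 0.021893591079284933 [ 0.0206 -0.0692  0.    ]
```

View pics/crop0.png

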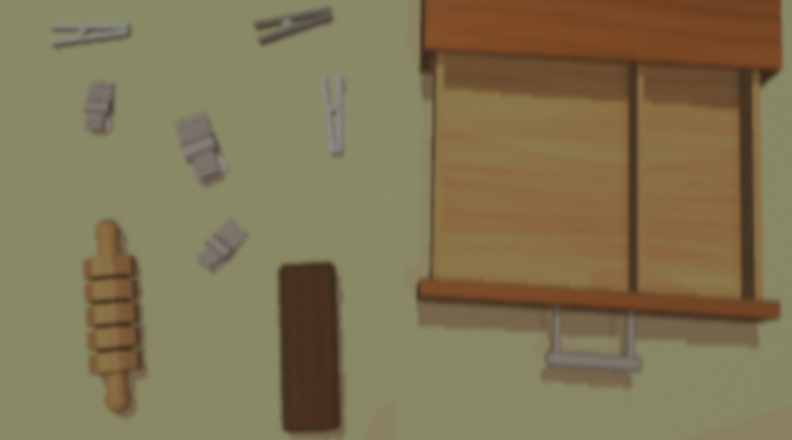

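The close crop shows the clip at top px (191,237) is clearly the largest: it measures about 64x36 mm, against 47x28 mm for the other two. The roller is at (151,313). Next I measure the drawer.

Run:
```python
from h import *
cp=campose('top')
f=lambda u,v:(350+(u-396)/1.8,200+v/2.75)
for n,p,z in [('panelL',(420,283),.072),('panelR',(780,305),.072),('divT',(633,65),.06),('divB',(633,290),.06),('LwT',(435,68),.06),('LwB',(432,280),.06),('RwT',(756,72),.06),('RwB',(757,298),.06),('chestL',(424,53),.085),('chestR',(780,68),.085),('handL',(548,360),.05),('handR',(640,364),.05)]:
    print(n,np.round(f(*p),1),cast(cp,f(*p),z)[0])
im=cv2.imread('pics/scene0.png')
cv2.imwrite('pics/crop1.png',cv2.resize(im[140:260,120:320],None,fx=4,fy=4,interpolation=cv2.INTER_CUBIC))
```

```text
panelL [363.3 302.9] [ 0.4701 -0.0383  0.072 ]
panelR [563.3 310.9] [ 0.4566 -0.4042  0.072 ]
divT [481.7 223.6] [ 0.6219 -0.2649  0.06  ]
divB [481.7 305.5] [ 0.4669 -0.2586  0.06  ]
LwT [371.7 224.7] [ 0.6196 -0.0561  0.06  ]
LwB [370.  301.8] [ 0.473  -0.0514  0.06  ]
RwT [550.  226.2] [ 0.6172 -0.3938  0.06  ]
RwB [550.6 308.4] [ 0.4619 -0.3855  0.06  ]
chestL [365.6 219.3] [ 0.6249 -0.043   0.085 ]
chestR [563.3 224.7] [ 0.6149 -0.4093  0.085 ]
handL [434.4 330.9] [ 0.42   -0.1715  0.05  ]
handR [485.6 332.4] [ 0.4177 -0.2662  0.05  ]
```

View pics/crop1.png

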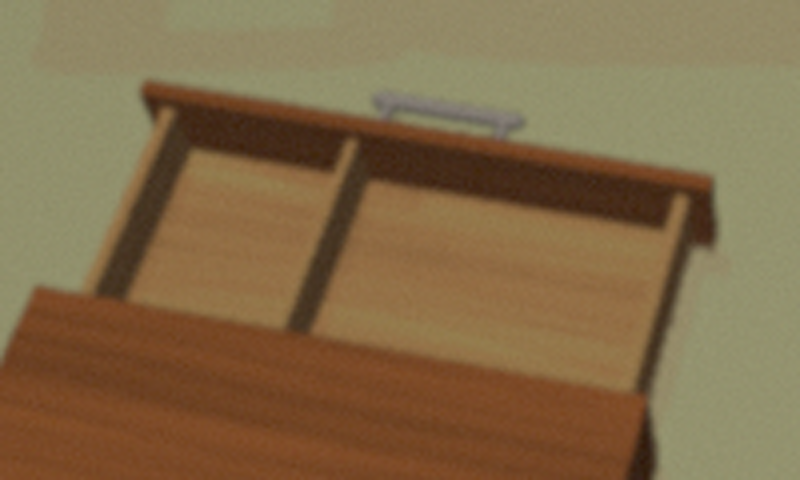

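```bash
cat >> h.py <<'E'
def Rt(psi):
    p=np.radians(psi); x=np.array([np.cos(p),np.sin(p),0]); z=np.array([0,0,-1.]); return np.c_[x,np.cross(z,x),z]
def plan(*wps):
    """wps: (x,y,z,psi_deg); rows all relative to present pose"""
    s=arm.observe(); q=s['tcp_rot']; R0=R.from_quat([q[1],q[2],q[3],q[0]]).as_matrix()
    print('t',round(s['time'],2),'tcp',s['ee_pos'],'psi',np.degrees(np.arctan2(R0[1,0],R0[0,0])),'w',s['width'],'F',s['wrist_force'])
    prev=s['ee_pos']; pr=R0
    for w in wps:
        w=np.array(w,float); Rn=Rt(w[3])
        sh=R0.T@(w[:3]-s['ee_pos'])*100; rv=np.degrees(R.from_matrix(R0.T@Rn).as_rotvec())
        n=max(np.linalg.norm(w[:3]-prev)/.0417,np.degrees(np.linalg.norm(R.from_matrix(pr.T@Rn).as_rotvec()))/7.16)
        print(np.round(sh,2).tolist(),np.round(rv,1).tolist(),'rows>=%.1f'%n); prev=w[:3]; pr=Rn
E
python3 - <<'E'
from h import *
plan((.52,-.1,.25,-75),(.50,.30,.23,-80))
E
```

```text
t 0.1 tcp [ 0.2182 -0.5851  0.2303] psi -69.55850378072286 w 0.08573606198958486 F [0.5282 0.0214 0.1536]
[-34.92, -45.23, -1.9] [-0.0, 0.1, 5.4] rows>=13.7
[-73.09, -57.32, 0.17] [-0.0, 0.1, 10.4] rows>=9.6
```

{"api": "play_rows", "payload": {"commands": [[-34.9,-45.2,-1.9,0,0,5.4],[-34.9,-45.2,-1.9,0,0,5.4],[-34.9,-45.2,-1.9,0,0,5.4],[-34.9,-45.2,-1.9,0,0,5.4],[-34.9,-45.2,-1.9,0,0,5.4],[-34.9,-45.2,-1.9,0,0,5.4],[-34.9,-45.2,-1.9,0,0,5.4],[-34.9,-45.2,-1.9,0,0,5.4],[-34.9,-45.2,-1.9,0,0,5.4],[-34.9,-45.2,-1.9,0,0,5.4],[-34.9,-45.2,-1.9,0,0,5.4],[-34.9,-45.2,-1.9,0,0,5.4]], "claw": 1}}

```text
time: 1.1
ee_pos: [0.4827, -0.1592, 0.2478]
tcp_rot: [0.0, 0.794, -0.608, -0.0]
wrist_force: [0.4, -0.6, 0.9]
width: 0.085
```

Run:
```python
from h import *
plan((.50,.30,.23,-80))
```

```text
t 1.1 tcp [ 0.4827 -0.1592  0.2478] psi -74.96037057170085 w 0.08501634776453267 F [ 0.379  -0.5953  0.8855]
[-43.9, -13.59, 1.78] [0.0, 0.0, 5.0] rows>=11.0
```

{"api": "play_rows", "payload": {"commands": [[-43.9,-13.6,1.8,0,0,5],[-43.9,-13.6,1.8,0,0,5],[-43.9,-13.6,1.8,0,0,5],[-43.9,-13.6,1.8,0,0,5],[-43.9,-13.6,1.8,0,0,5],[-43.9,-13.6,1.8,0,0,5],[-43.9,-13.6,1.8,0,0,5],[-43.9,-13.6,1.8,0,0,5],[-43.9,-13.6,1.8,0,0,5],[-43.9,-13.6,1.8,0,0,5],[-43.9,-13.6,1.8,0,0,5],[-43.9,-13.6,1.8,0,0,5]]}}

```text
time: 2.1
ee_pos: [0.4981, 0.3042, 0.2288]
tcp_rot: [-0.0, 0.768, -0.641, -0.001]
wrist_force: [0.2, -0.2, -0.2]
width: 0.0855
```

{"api": "play_rows", "payload": {"commands": [[0,0,0,0,0,0],[0,0,0,0,0,0],[0,0,0,0,0,0]]}}

```text
time: 2.35
ee_pos: [0.4997, 0.2967, 0.2297]
tcp_rot: [0.0, 0.766, -0.643, 0.0]
wrist_force: [0.4, -0.9, -0.1]
width: 0.0853
```

Run:
```python
from h import *
cp=campose('wrist'); plan((.454,.37,.1,-83.4))
im=arm.grab_frame('wrist')[:,:,::-1]; cv2.imwrite('pics/w1.png',im)
print(proj(cp,[[.454,.37,.021],[.605,.3,.012]]))
np.save('w1pose.npy',cp[1])
```

```text
t 2.35 tcp [0.4997 0.2967 0.2297] psi -80.01573448740086 w 0.08530205309590562 F [ 0.4368 -0.8872 -0.0624]
[-8.01, 3.22, 12.96] [0.0, -0.0, 3.4] rows>=3.7
[[252.2035 234.8285]
 [339.4655 103.5688]]
```

View pics/w1.png

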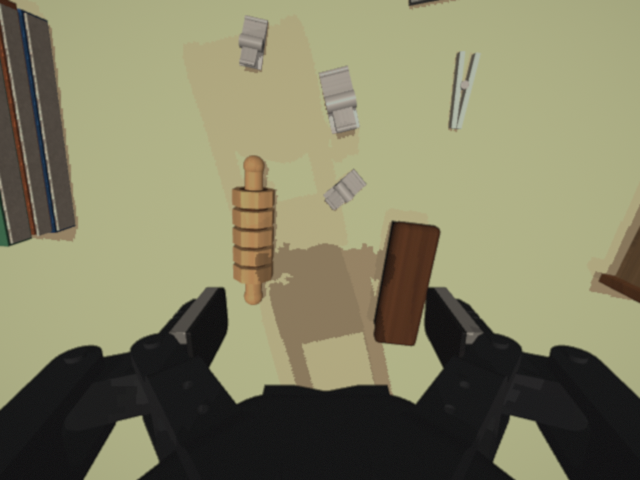

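The wrist view shows the roller at (253,232) and the largest clip at (340,101). The small clips are at (253,43) and (345,189), and the brush is at (407,283). I'll refine both poses from this frame.

Run:
```python
from h import *
cp=(arm.calibration('wrist'),np.load('w1pose.npy'))
im=cv2.imread('pics/w1.png'); hsv=cv2.cvtColor(im,cv2.COLOR_BGR2HSV)
m=cv2.inRange(hsv,(5,100,90),(19,255,255)); m[:,:200]=0;m[:,310:]=0;m[:140]=0;m[320:]=0
m=cv2.morphologyEx(m,cv2.MORPH_CLOSE,np.ones((7,7)))
c=max(cv2.findContours(m,0,1)[0],key=cv2.contourArea); r=cv2.minAreaRect(c);b=cast(cp,cv2.boxPoints(r),.021);print(r,b,b.mean(0))
for z,sl in ((.021,None),(.03,None)):
    p=cast(cp,np.argwhere(m>0)[:,::-1],z)[:,:2]; mu=p.mean(0); w,v=np.linalg.eigh(np.cov((p-mu).T)); print(z,mu,v[:,1],np.degrees(np.arctan2(v[1,1],v[0,1]))%180, np.ptp((p-mu)@v,axis=0))
m=cv2.inRange(hsv,(0,0,90),(179,50,255)); m[:,:310]=0;m[:,370:]=0;m[:60]=0;m[145:]=0
c=max(cv2.findContours(m,0,1)[0],key=cv2.contourArea); r=cv2.minAreaRect(c)
for z in (.012,.02): b=cast(cp,cv2.boxPoints(r),z);e=b[1]-b[0];f=b[2]-b[1];print('clip',r[0],b.mean(0),np.linalg.norm(e),np.linalg.norm(f),np.degrees(np.arctan2(e[1],e[0])),np.degrees(np.arctan2(f[1],f[0])))
```

```text
((253.0, 230.0), (148.0, 42.0), 90.0) [[0.5348 0.4003 0.021 ]
 [0.5424 0.3575 0.021 ]
 [0.3743 0.3351 0.021 ]
 [0.3658 0.3837 0.021 ]] [0.4543 0.3692 0.021 ]
0.021 [0.457  0.3695] [-0.9948 -0.1017] 5.836915244009447 [0.0455 0.1701]
0.03 [0.4598 0.368 ] [-0.9948 -0.1017] 5.836915244009447 [0.0444 0.1658]
clip (340.1658935546875, 99.10731506347656) [0.6086 0.2998 0.012 ] 0.031410837810409535 0.06107881248836608 -68.90868848708189 -155.6526651105451
clip (340.1658935546875, 99.10731506347656) [0.6077 0.3    0.02  ] 0.03071595373886813 0.059727600713531885 -68.90868848708189 -155.65266511054506
```

Run:
```python
from h import *
plan((.4545,.3695,.1,-84),(.4545,.3695,.005,-84))
```

```text
t 2.4 tcp [0.4998 0.2966 0.2299] psi -80.05305706849862 w 0.08553639173486173 F [ 0.1426  0.0728 -0.1224]
[-7.97, 3.2, 12.99] [0.0, -0.0, 3.9] rows>=3.7
[-7.97, 3.2, 22.49] [0.0, -0.0, 3.9] rows>=2.3
```

{"api": "play_rows", "payload": {"commands": [[-8,3.2,8,0,0,4],[-8,3.2,13,0,0,4],[-8,3.2,13,0,0,4],[-8,3.2,13,0,0,4],[-8,3.2,13,0,0,4],[-8,3.2,13,0,0,4],[-8,3.2,16,0,0,4],[-8,3.2,19,0,0,4],[-8,3.2,21.5,0,0,4],[-8,3.2,22.5,0,0,4],[-8,3.2,22.5,0,0,4],[-8,3.2,22.5,0,0,4]]}}

```text
time: 3.4
ee_pos: [0.4561, 0.3711, 0.0069]
tcp_rot: [-0.001, 0.743, -0.669, 0.0]
wrist_force: [-0.0, -0.0, -0.0]
width: 0.0855
```

{"api": "play_rows", "payload": {"commands": [[0,0,0,0,0,0],[0,0,0,0,0,0],[0,0,0,0,0,0],[0,0,0,0,0,0],[0,0,0,0,0,0],[0,0,0,0,0,0],[0,0,0,0,0,0],[0,0,0,0,0,0]], "claw": -1, "grip_force": 40}}

```text
time: 4.07
ee_pos: [0.4552, 0.3717, 0.0065]
tcp_rot: [-0.001, 0.743, -0.669, 0.0]
wrist_force: [-0.9, -1.2, 6.2]
width: 0.0415
```

Run:
```python
from h import *
plan((.4545,.3695,.22,-84))
```

```text
t 4.07 tcp [0.4552 0.3717 0.0065] psi -83.94165911979306 w 0.04153111906042402 F [-0.8709 -1.202   6.2262]
[0.2, 0.05, -21.35] [-0.1, 0.0, 0.1] rows>=5.1
```

Gripped at 41.5 mm, which matches the roller. Lifting.

{"api": "play_rows", "payload": {"commands": [[0,0,-4,0,0,0],[0,0,-8,0,0,0],[0,0,-12,0,0,0],[0,0,-16,0,0,0],[0,0,-20,0,0,0],[0,0,-20,0,0,0],[0,0,-20,0,0,0]]}}

```text
time: 4.65
ee_pos: [0.4558, 0.3723, 0.2088]
tcp_rot: [-0.003, 0.743, -0.669, 0.001]
wrist_force: [0.4, 0.1, -1.8]
width: 0.0414
```

Run:
```python
from h import *
plan((.541,-.156,.20,-2.2))
```

```text
t 4.65 tcp [0.4558 0.3723 0.2088] psi -83.941869821259 w 0.04135960200322905 F [ 0.361   0.0877 -1.7554]
[53.44, -2.89, 0.73] [-0.4, -0.1, -81.7] rows>=12.8
```

{"api": "play_rows", "payload": {"commands": [[53.4,-2.9,0.7,0,0,-81.7],[53.4,-2.9,0.7,0,0,-81.7],[53.4,-2.9,0.7,0,0,-81.7],[53.4,-2.9,0.7,0,0,-81.7],[53.4,-2.9,0.7,0,0,-81.7],[53.4,-2.9,0.7,0,0,-81.7],[53.4,-2.9,0.7,0,0,-81.7],[53.4,-2.9,0.7,0,0,-81.7],[53.4,-2.9,0.7,0,0,-81.7],[53.4,-2.9,0.7,0,0,-81.7],[53.4,-2.9,0.7,0,0,-81.7],[53.4,-2.9,0.7,0,0,-81.7]]}}

```text
time: 5.65
ee_pos: [0.5253, -0.0769, 0.1965]
tcp_rot: [-0.001, 0.999, -0.051, -0.002]
wrist_force: [0.4, -0.1, -1.4]
width: 0.0416
```

Run:
```python
from h import *
plan((.541,-.156,.20,-2.2))
```

```text
t 5.65 tcp [ 0.5253 -0.0769  0.1965] psi -5.839941907906029 w 0.041567245085667635 F [ 0.4046 -0.1397 -1.3686]
[2.37, 7.71, -0.37] [-0.1, 0.2, -3.6] rows>=1.9
```

{"api": "play_rows", "payload": {"commands": [[1.5,5,0,0,0,0],[1.5,5,0,0,0,0],[1.5,5,0,0,0,0],[1.5,5,0,0,0,0],[1.5,5,0,0,0,0],[1.5,5,0,0,0,0]]}}

```text
time: 6.15
ee_pos: [0.5358, -0.1253, 0.1982]
tcp_rot: [-0.0, 0.999, -0.053, -0.001]
wrist_force: [0.0, 0.0, -1.7]
width: 0.0414
```

Run:
```python
from h import *
plan((.541,-.156,.20,-2.2))
cp=campose('wrist'); np.save('w2pose.npy',cp[1])
im=arm.grab_frame('wrist')[:,:,::-1]; cv2.imwrite('pics/w2.png',im)
```

```text
t 6.15 tcp [ 0.5358 -0.1253  0.1982] psi -6.081748960166325 w 0.04135830716490191 F [ 0.0291  0.04   -1.6866]
[0.84, 3.0, -0.18] [-0.1, 0.1, -3.9] rows>=0.7
```

View pics/w2.png

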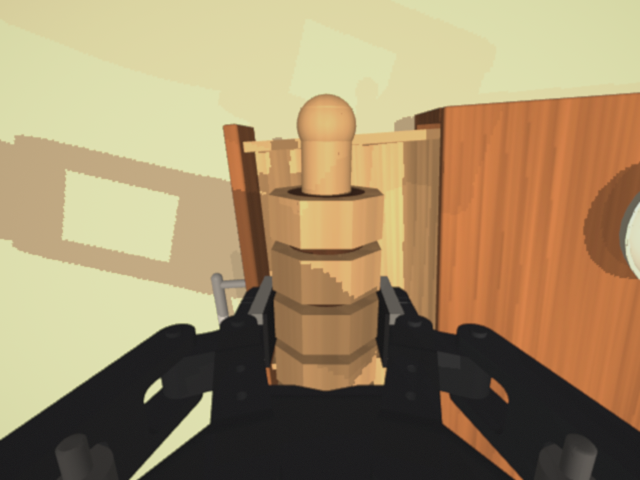

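The view shows the left wall's top at rows 137–150, the front panel at about x 245, and the chest's near-left corner at (443,108). The roller is held straight.

Run:
```python
from h import *
cp=(arm.calibration('wrist'),np.load('w2pose.npy'))
for n,p,z in [('panelcornerInner',(250,125),.072),('panelInner2',(269,280),.072),('chestcorner',(443,108),.085),('chest2',(437,300),.085),('lwall_inner',(262,152),.06),('lwall_inner2',(430,138),.06)]: print(n,cast(cp,p,z)[0])
plan((.543,-.1555,.20,-2.2),(.543,-.1555,.07,-2.2),(.543,-.1555,.026,-2.2))
```

```text
panelcornerInner [ 0.486  -0.0403  0.072 ]
panelInner2 [ 0.481  -0.1704  0.072 ]
chestcorner [ 0.6303 -0.0443  0.085 ]
chest2 [ 0.6238 -0.1982  0.085 ]
lwall_inner [ 0.4898 -0.0615  0.06  ]
lwall_inner2 [ 0.6279 -0.065   0.06  ]
t 6.2 tcp [ 0.536  -0.1254  0.1985] psi -6.069427312384016 w 0.04127646992853049 F [-0.0777  0.4067 -2.0268]
[1.01, 2.92, -0.15] [-0.0, 0.1, -3.9] rows>=0.7
[1.02, 2.93, 12.85] [-0.0, 0.1, -3.9] rows>=3.1
[1.03, 2.93, 17.25] [-0.0, 0.1, -3.9] rows>=1.1
```

Run:
```python
from h import *
im=cv2.imread('pics/w2.png')
cv2.imwrite('pics/crop2.png',cv2.resize(im[90:290,200:460],None,fx=3,fy=3,interpolation=cv2.INTER_CUBIC))
t=cv2.imread('pics/top0.png')
cv2.imwrite('pics/crop3.png',cv2.resize(t[205:345,355:570],None,fx=3.7,fy=3.7,interpolation=cv2.INTER_CUBIC))
```

```text
(no output)
```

View pics/crop2.png

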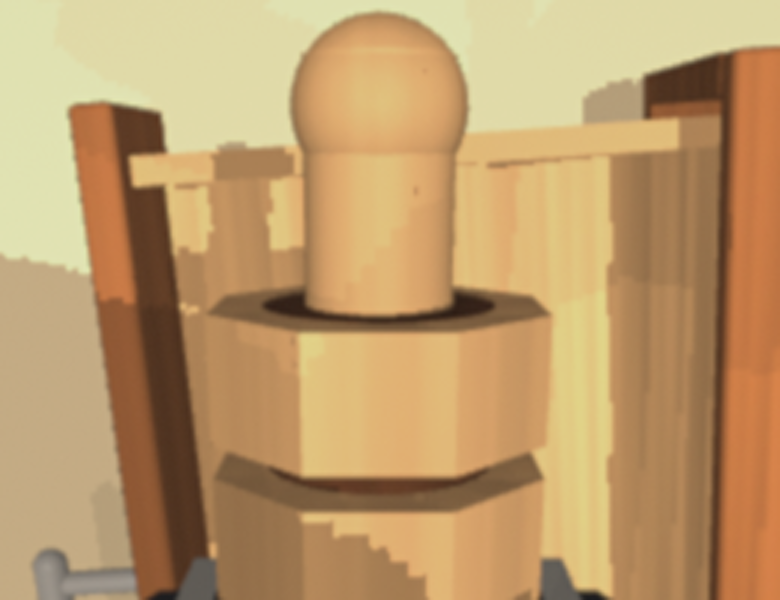

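View pics/crop3.png

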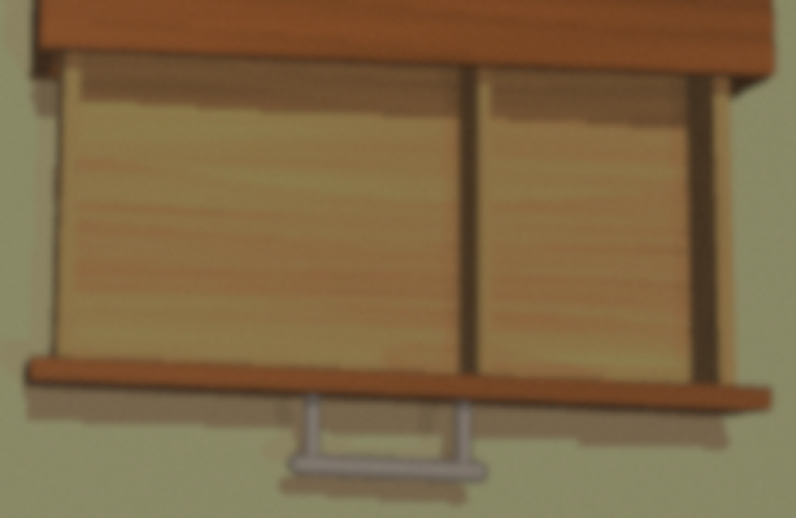

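Run:
```python
from h import *
cw=(arm.calibration('wrist'),np.load('w2pose.npy'))
for n,p,z in [('panelA',(112,103),.072),('panelB',(178,590),.072),('chestA',(732,55),.085),('chestB',(718,590),.085),('lwA',(133,187),.06),('lwB',(720,145),.06)]: print('w',n,cast(cw,(200+p[0]/3,90+p[1]/3),z)[0])
ct=campose('top')
for n,p,z in [('panelA',(28,358),.072),('panelB',(770,388),.072),('chestA',(40,48),.085),('chestB',(775,75),.085),('lwA',(72,355),.06),('lwB',(79,60),.06),('divA',(479,370),.06),('divB',(485,70),.06),('rwA',(720,380),.06),('rwB',(713,80),.06)]: print('t',n,cast(ct,(355+p[0]/3.7,205+p[1]/3.7),z)[0])
```

```text
w panelA [ 0.4764 -0.0388  0.072 ]
w panelB [ 0.4715 -0.1758  0.072 ]
w chestA [ 0.631  -0.0446  0.085 ]
w chestB [ 0.6259 -0.1859  0.085 ]
w lwA [ 0.4752 -0.0603  0.06  ]
w lwB [ 0.6361 -0.0661  0.06  ]
t panelA [ 0.4722 -0.0369  0.072 ]
t panelB [ 0.4585 -0.4039  0.072 ]
t chestA [ 0.6274 -0.0435  0.085 ]
t chestB [ 0.6139 -0.4113  0.085 ]
t lwA [ 0.4747 -0.0598  0.06  ]
t lwB [ 0.6264 -0.0651  0.06  ]
t divA [ 0.4678 -0.2638  0.06  ]
t divB [ 0.6214 -0.2733  0.06  ]
t rwA [ 0.4631 -0.3838  0.06  ]
t rwB [ 0.6163 -0.3894  0.06  ]
```

Run:
```python
from h import *
plan((.5465,-.164,.20,-2.2),(.5465,-.164,.10,-2.2),(.5465,-.164,.026,-2.2))
```

```text
t 6.2 tcp [ 0.536  -0.1254  0.1985] psi -6.069427312384016 w 0.04127646992853049 F [-0.0777  0.4067 -2.0268]
[1.45, 3.73, -0.15] [-0.0, 0.1, -3.9] rows>=1.0
[1.46, 3.73, 9.85] [-0.0, 0.1, -3.9] rows>=2.4
[1.46, 3.74, 17.25] [-0.0, 0.1, -3.9] rows>=1.8
```

{"api": "play_rows", "payload": {"commands": [[1.45,3.75,0,0,0,-3.9],[1.45,3.75,0,0,0,-3.9],[1.45,3.75,3,0,0,-3.9],[1.45,3.75,6,0,0,-3.9],[1.45,3.75,9,0,0,-3.9],[1.45,3.75,9,0,0,-3.9],[1.45,3.75,9,0,0,-3.9],[1.45,3.75,9,0,0,-3.9]]}}

```text
time: 6.87
ee_pos: [0.5478, -0.1657, 0.1108]
tcp_rot: [0.0, 1.0, -0.019, 0.001]
wrist_force: [0.4, -0.4, -1.3]
width: 0.0415
```

Run:
```python
from h import *
plan((.5465,-.164,.026,-2.2))
cp=campose('wrist'); np.save('w3pose.npy',cp[1])
im=arm.grab_frame('wrist')[:,:,::-1]; cv2.imwrite('pics/w3.png',im)
```

```text
t 6.87 tcp [ 0.5478 -0.1657  0.1108] psi -2.230509213080445 w 0.04146694448502162 F [ 0.4125 -0.4019 -1.3264]
[-0.15, -0.17, 8.48] [0.0, -0.1, -0.0] rows>=2.0
```

View pics/w3.png

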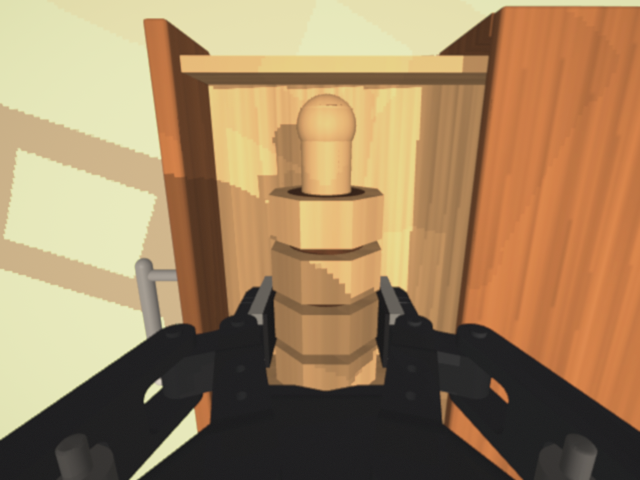

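The roller is lined up with the drawer, clear of the front panel (right edge about x 185) and the chest edge (about x 480). The left wall (row 75) is ahead of the handle tip at row 95. Lowering.

{"api": "play_rows", "payload": {"commands": [[-0.1,-0.1,3,0,0,0],[-0.1,-0.1,6,0,0,0],[-0.1,-0.1,7.5,0,0,0],[-0.1,-0.1,8,0,0,0],[-0.1,-0.1,8.4,0,0,0],[-0.1,-0.1,8.4,0,0,0],[-0.1,-0.1,8.4,0,0,0]]}}

```text
time: 7.5
ee_pos: [0.5474, -0.1655, 0.0271]
tcp_rot: [0.001, 1.0, -0.02, 0.002]
wrist_force: [0.3, -0.0, -0.6]
width: 0.0412
```

{"api": "play_rows", "payload": {"commands": [[0,0,0.15,0,0,0],[0,0,0.25,0,0,0],[0,0,0.25,0,0,0]]}}

```text
time: 7.75
ee_pos: [0.5472, -0.1654, 0.0246]
tcp_rot: [0.001, 1.0, -0.02, 0.001]
wrist_force: [-1.5, 1.0, 5.4]
width: 0.0412
```

{"api": "play_rows", "payload": {"commands": [[0,0,0,0,0,0],[0,0,0,0,0,0],[0,0,0,0,0,0],[0,0,0,0,0,0],[0,0,0,0,0,0],[0,0,-1,0,0,0],[0,0,-3,0,0,0],[0,0,-7,0,0,0],[0,0,-11,0,0,0],[0,0,-15,0,0,0],[0,0,-18,0,0,0],[0,0,-20,0,0,0]], "claw": 0.6}}

```text
time: 8.75
ee_pos: [0.5472, -0.1654, 0.2281]
tcp_rot: [0.001, 1.0, -0.02, 0.003]
wrist_force: [0.6, -0.2, -0.5]
width: 0.0681
```

Run:
```python
from h import *
cp=campose('wrist'); 
im=arm.grab_frame('wrist')[:,:,::-1]; cv2.imwrite('pics/w4.png',im)
plan((.6085,.30,.21,-66))
```

```text
t 8.8 tcp [ 0.5488 -0.1661  0.2315] psi -2.265750829763538 w 0.06819201799586311 F [ 1.3657 -1.0972  3.7837]
[4.1, -46.81, 1.99] [-0.1, -0.7, 63.7] rows>=11.3
```

View pics/w4.png

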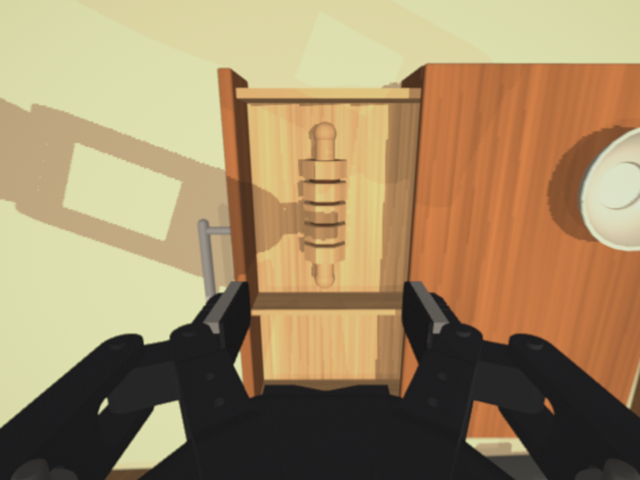

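The roller lies flat and centred in the wide compartment at (323,205), with the divider at row 300. Now the clip.

{"api": "play_rows", "payload": {"commands": [[4.1,-46.8,2,0,0,63.7],[4.1,-46.8,2,0,0,63.7],[4.1,-46.8,2,0,0,63.7],[4.1,-46.8,2,0,0,63.7],[4.1,-46.8,2,0,0,63.7],[4.1,-46.8,2,0,0,63.7],[4.1,-46.8,2,0,0,63.7],[4.1,-46.8,2,0,0,63.7],[4.1,-46.8,2,0,0,63.7],[4.1,-46.8,2,0,0,63.7],[4.1,-46.8,2,0,0,63.7],[4.1,-46.8,2,0,0,63.7]], "claw": 1}}

```text
time: 9.8
ee_pos: [0.605, 0.3037, 0.2028]
tcp_rot: [-0.0, 0.839, -0.544, -0.0]
wrist_force: [0.8, -0.3, 0.1]
width: 0.0854
```

Run:
```python
from h import *
plan((.58,.31,.16,-67))
```

```text
t 9.8 tcp [0.605  0.3037 0.2028] psi -65.96287703114157 w 0.08540289645846366 F [ 0.8007 -0.2593  0.1397]
[-1.59, 2.03, 4.28] [-0.0, 0.0, 1.0] rows>=1.2
```

{"api": "play_rows", "payload": {"commands": [[-1.6,2,4,0,0,1],[-1.6,2,4,0,0,1],[-1.6,2,4,0,0,1],[-1.6,2,4,0,0,1],[-1.6,2,4,0,0,1]]}}

```text
time: 10.22
ee_pos: [0.5823, 0.3068, 0.1648]
tcp_rot: [-0.001, 0.834, -0.552, 0.001]
wrist_force: [0.2, -0.1, -0.4]
width: 0.0854
```

Run:
```python
from h import *
cp=campose('wrist'); np.save('w5pose.npy',cp[1])
im=arm.grab_frame('wrist')[:,:,::-1]; cv2.imwrite('pics/w5.png',im)
p=proj(cp,[[.6085,.30,.012]])[0];print(p)
hsv=cv2.cvtColor(im,cv2.COLOR_BGR2HSV)
m=cv2.inRange(hsv,(0,0,90),(179,50,255)); k=np.zeros_like(m); cv2.circle(k,(int(p[0]),int(p[1])),75,255,-1); m&=k
for c in cv2.findContours(m,0,1)[0]:
  if cv2.contourArea(c)<1000: continue
  r=cv2.minAreaRect(c)
  for z in (.006,.012,.02): b=cast(cp,cv2.boxPoints(r),z);e=b[1]-b[0];f=b[2]-b[1];print('clip',r[0],b.mean(0),np.linalg.norm(e),np.linalg.norm(f),np.degrees(np.arctan2(e[1],e[0])),np.degrees(np.arctan2(f[1],f[0])))
plan((.6085,.30,.1,-67))
```

```text
[342.9497 195.1013]
clip (343.0, 195.5) [0.6066 0.2988 0.006 ] 0.030336365690317373 0.06567606400793725 -67.00405115057174 -155.40043359370264
clip (343.0, 195.5) [0.6073 0.2994 0.012 ] 0.02973571756797849 0.06437570374291178 -67.00405115057173 -155.40043359370264
clip (343.0, 195.5) [0.6084 0.3003 0.02  ] 0.028934853404860076 0.06264189005621104 -67.0040511505717 -155.40043359370264
t 10.27 tcp [0.5826 0.3068 0.1652] psi -67.06622162956775 w 0.08522320176811875 F [ 0.527   0.189  -0.5472]
[1.63, -2.09, 6.52] [-0.2, -0.0, -0.1] rows>=1.7
```

View pics/w5.png

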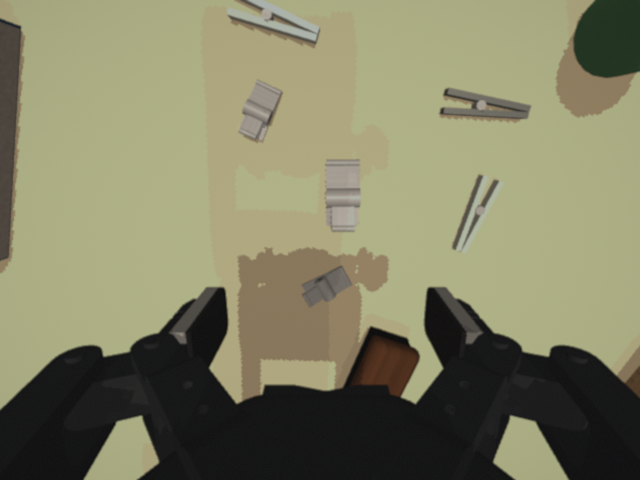

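The target clip is at (343,195), aligned with the jaws. The smaller clips at (260,110) and (327,285), and the pegs, are clear. Descending.

{"api": "play_rows", "payload": {"commands": [[1.6,-2,3,0,0,0],[1.6,-2,6.5,0,0,0],[1.6,-2,9,0,0,0],[1.6,-2,9,0,0,0],[1.6,-2,9,0,0,0],[1.6,-2,12,0,0,0],[1.6,-2,14.5,0,0,0],[1.6,-2,15.8,0,0,0],[1.6,-2,16.1,0,0,0],[1.6,-2,16.1,0,0,0],[1.6,-2,16.1,0,0,0]]}}

```text
time: 11.18
ee_pos: [0.6069, 0.3013, 0.004]
tcp_rot: [-0.001, 0.834, -0.552, 0.001]
wrist_force: [0.2, 0.0, -0.7]
width: 0.0854
```

{"api": "play_rows", "payload": {"commands": [[0,0,0,0,0,0],[0,0,0,0,0,0],[0,0,0,0,0,0],[0,0,0,0,0,0],[0,0,0,0,0,0],[0,0,0,0,0,0],[0,0,0,0,0,0],[0,0,0,0,0,0],[0,0,0,0,0,0]], "claw": -1, "grip_force": 40}}

```text
time: 11.93
ee_pos: [0.6057, 0.301, 0.0023]
tcp_rot: [-0.0, 0.834, -0.552, 0.0]
wrist_force: [-0.3, -0.2, 5.7]
width: 0.0287
```

{"api": "play_rows", "payload": {"commands": [[0,0,-2,0,0,0],[0,0,-5,0,0,0],[0,0,-9,0,0,0],[0,0,-13,0,0,0],[0,0,-17,0,0,0],[0,0,-20,0,0,0],[0,0,-20,0,0,0],[0,0,-20,0,0,0]]}}

```text
time: 12.6
ee_pos: [0.6065, 0.3012, 0.2043]
tcp_rot: [-0.002, 0.834, -0.552, 0.001]
wrist_force: [-0.7, 0.1, -1.1]
width: 0.029
```

Run:
```python
from h import *
im=arm.grab_frame('wrist')[:,:,::-1]; cv2.imwrite('pics/w6.png',im)
plan((.53,0,.2,-30),(.539,-.3285,.19,-2.2))
```

```text
t 12.65 tcp [0.6052 0.3008 0.2015] psi -66.97560455935003 w 0.02900246373545853 F [ 0.2728 -0.7485 -0.8794]
[24.74, 18.68, 0.15] [-0.0, -0.0, -37.0] rows>=7.4
[55.32, 30.7, 1.14] [-0.0, -0.0, -64.8] rows>=7.9
```

View pics/w6.png

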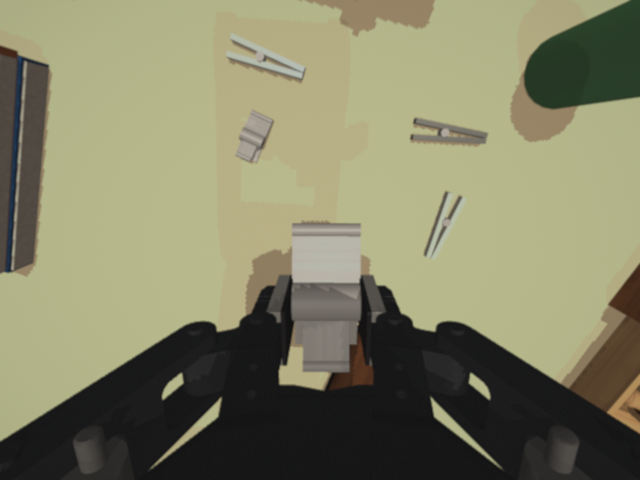

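The clip is held squarely by its sides at (326,300). Moving to the drawer.

{"api": "play_rows", "payload": {"commands": [[24.7,18.7,0,0,0,-37],[24.7,18.7,0,0,0,-37],[24.7,18.7,0,0,0,-37],[24.7,18.7,0,0,0,-37],[24.7,18.7,0,0,0,-37],[24.7,18.7,0,0,0,-37],[24.7,18.7,0,0,0,-37],[55.3,30.7,1,0,0,-64.8],[55.3,30.7,1,0,0,-64.8],[55.3,30.7,1,0,0,-64.8],[55.3,30.7,1,0,0,-64.8],[55.3,30.7,1,0,0,-64.8]]}}

```text
time: 13.65
ee_pos: [0.5358, -0.1725, 0.193]
tcp_rot: [-0.001, 1.0, -0.016, -0.002]
wrist_force: [1.1, 0.7, -1.3]
width: 0.0291
```

Run:
```python
from h import *
plan((.539,-.3285,.19,-2.2))
```

```text
t 13.65 tcp [ 0.5358 -0.1725  0.193 ] psi -1.8096305487913773 w 0.029065880698249693 F [ 1.0782  0.7405 -1.2664]
[0.82, 15.58, 0.26] [-0.1, 0.3, 0.4] rows>=3.7
```

{"api": "play_rows", "payload": {"commands": [[0.8,12.5,0,0,0,0],[0.8,12.5,0,0,0,0],[0.8,12.5,0,0,0,0],[0.8,12.5,0,0,0,0],[0.8,12.5,0,0,0,0],[0.8,12.5,0,0,0,0],[0.8,12.5,0,0,0,0]]}}

```text
time: 14.23
ee_pos: [0.5403, -0.2952, 0.1943]
tcp_rot: [-0.001, 1.0, -0.018, -0.001]
wrist_force: [-0.1, 0.5, -0.6]
width: 0.0288
```

Run:
```python
from h import *
plan((.539,-.3285,.19,-2.2),(.539,-.3285,.1,-2.2))
cp=campose('wrist'); np.save('w7pose.npy',cp[1])
im=arm.grab_frame('wrist')[:,:,::-1]; cv2.imwrite('pics/w7.png',im)
```

```text
t 14.23 tcp [ 0.5403 -0.2952  0.1943] psi -2.117392916420004 w 0.028754348402045916 F [-0.094   0.5493 -0.6286]
[-0.0, 3.34, 0.42] [-0.1, 0.1, 0.1] rows>=0.8
[0.02, 3.36, 9.42] [-0.1, 0.1, 0.1] rows>=2.2
```

View pics/w7.png

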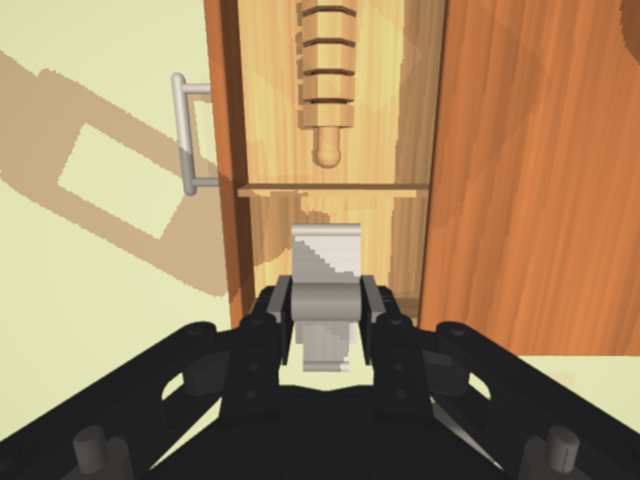

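The divider is at about row 190 and the roller lies undisturbed beyond it. The clip is at (326,290).

Run:
```python
from h import *
cp=(arm.calibration('wrist'),np.load('w7pose.npy'))
for n,p,z in [('div',(330,190),.06),('panel',(233,250),.072),('panelout',(224,250),.072),('chest',(425,250),.085),('rwall',(405,310),.06)]: print(n,cast(cp,p,z)[0])
```

```text
div [ 0.5449 -0.2675  0.06  ]
panel [ 0.4611 -0.3136  0.072 ]
panelout [ 0.4535 -0.3133  0.072 ]
chest [ 0.6194 -0.3148  0.085 ]
rwall [ 0.611  -0.3818  0.06  ]
```

{"api": "play_rows", "payload": {"commands": [[0,3.4,0,0,0,0],[0,3.4,2,0,0,0],[0,3.4,5,0,0,0],[0,3.4,8,0,0,0],[0,3.4,9,0,0,0],[0,3.4,9,0,0,0],[0,3.4,9,0,0,0]]}}

```text
time: 14.87
ee_pos: [0.5398, -0.3299, 0.1063]
tcp_rot: [-0.0, 1.0, -0.018, -0.0]
wrist_force: [-1.0, -0.2, -0.2]
width: 0.0289
```

Run:
```python
from h import *
plan((.539,-.3285,.023,-2.2))
cp=campose('wrist'); np.save('w8pose.npy',cp[1])
im=arm.grab_frame('wrist')[:,:,::-1]; cv2.imwrite('pics/w8.png',im)
```

```text
t 14.87 tcp [ 0.5398 -0.3299  0.1063] psi -2.099296641254464 w 0.028852355804893155 F [-1.0271 -0.1562 -0.182 ]
[-0.08, -0.13, 8.33] [-0.0, 0.0, 0.1] rows>=2.0
```

View pics/w8.png

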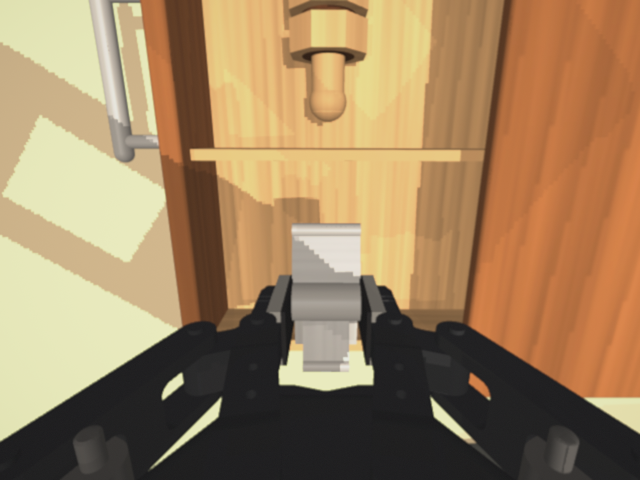

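{"api": "play_rows", "payload": {"commands": [[-0.1,0,3,0,0,0],[-0.1,0,6,0,0,0],[-0.1,0,7.4,0,0,0],[-0.1,0,8,0,0,0],[-0.1,0,8.3,0,0,0],[-0.1,0,8.3,0,0,0],[-0.1,0,8.3,0,0,0]]}}

```text
time: 15.5
ee_pos: [0.5398, -0.3317, 0.0249]
tcp_rot: [0.001, 1.0, -0.019, 0.001]
wrist_force: [-0.1, -0.2, 0.7]
width: 0.0288
```

{"api": "play_rows", "payload": {"commands": [[0,0,0.1,0,0,0],[0,0,0.1,0,0,0],[0,0,0.1,0,0,0]]}}

```text
time: 15.75
ee_pos: [0.5391, -0.3312, 0.023]
tcp_rot: [0.0, 1.0, -0.019, 0.001]
wrist_force: [-0.2, 0.2, -0.1]
width: 0.0292
```

{"api": "play_rows", "payload": {"commands": [[0,0,0.1,0,0,0],[0,0,0.2,0,0,0],[0,0,0.2,0,0,0]]}}

```text
time: 16.0
ee_pos: [0.5388, -0.331, 0.0203]
tcp_rot: [0.0, 1.0, -0.019, 0.0]
wrist_force: [-0.4, -0.4, 1.2]
width: 0.0287
```

{"api": "play_rows", "payload": {"commands": [[0,0,0,0,0,0],[0,0,0,0,0,0],[0,0,0,0,0,0],[0,0,0,0,0,0],[0,0,0,0,0,0],[0,0,-1,0,0,0],[0,0,-3,0,0,0],[0,0,-7,0,0,0],[0,0,-11,0,0,0],[0,0,-15,0,0,0],[0,0,-18,0,0,0],[0,0,-20,0,0,0]], "claw": 0.4}}

```text
time: 17.0
ee_pos: [0.54, -0.3319, 0.226]
tcp_rot: [0.002, 1.0, -0.019, 0.003]
wrist_force: [-0.0, -0.7, 0.0]
width: 0.0597
```

{"api": "play_rows", "payload": {"commands": [[0,8,0,0,0,0],[0,8,0,0,0,0],[0,8,0,0,0,0],[0,8,0,0,0,0],[0,8,0,0,0,0],[0,8,0,0,0,0]]}}

```text
time: 17.5
ee_pos: [0.5357, -0.4099, 0.2202]
tcp_rot: [-0.0, 1.0, -0.019, -0.0]
wrist_force: [-0.1, -0.3, -0.5]
width: 0.0598
```

Run:
```python
from h import *
plan()
cp=campose('wrist'); np.save('w9pose.npy',cp[1])
cv2.imwrite('pics/w9.png',arm.grab_frame('wrist')[:,:,::-1])
cv2.imwrite('pics/s9.png',arm.grab_frame('scene')[:,:,::-1])
```

```text
t 17.5 tcp [ 0.5357 -0.4099  0.2202] psi -2.142130033487385 w 0.05978831739849887 F [-0.1135 -0.2747 -0.4963]
```

View pics/w9.png

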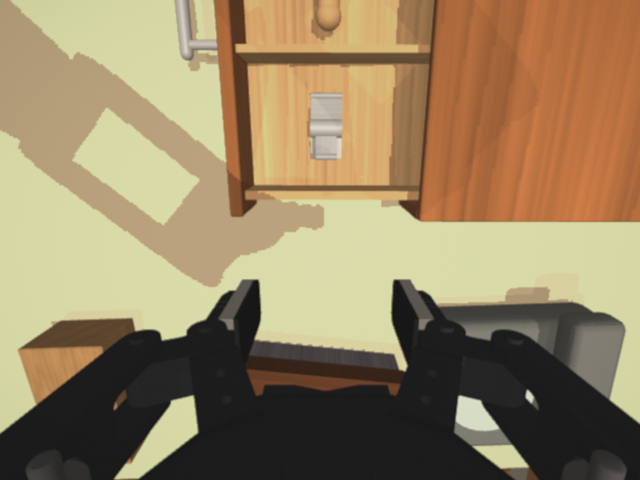

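View pics/s9.png

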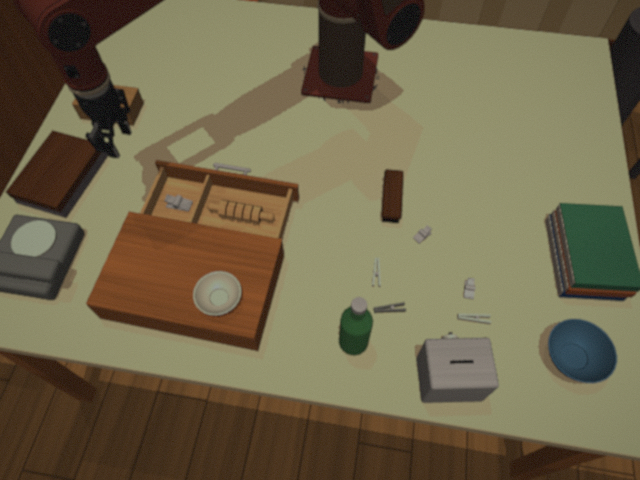

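Both pictures agree. The clip lies flat in the narrow compartment (wrist (326,126), scene (179,203)) and the roller lies flat in the wide one (scene (241,212)). The drawer hasn't moved, and the gripper is clear and still.

Run:
```python
from h import *
cp=(arm.calibration('wrist'),np.load('w9pose.npy')); print('clip',cast(cp,(326,126),.030))
print(np.abs(arm.observe()['joint_vel']).max())
print(arm.sign_off())
```

```text
clip [[ 0.5392 -0.3291  0.03  ]]
0.002519672045610687
the job is handed in; nothing more can be done
None
```

I put the roller in the wide compartment, length along the drawer front, and the largest of the three chrome clips in the narrow one. I released both, backed the arm off and handed the job in at about 17.6 s of the 61 s allowed.

- **Last checks:** The final wrist and scene pictures show both lying flat between the walls. The clip measures (0.539, -0.329), against my estimate of (0.539, -0.3285) for its compartment's middle. I did not measure the roller's final position. It looks central in the pictures and was released at about (0.547, -0.165), against my estimate of (0.5465, -0.164). The drawer had not visibly moved, nothing fell, and the arm was still with the gripper clear of everything.
- **Force:** Readings at the ends of the moves stayed under about 7 N.
- **Disagreement:** My first drawer readings from the top and wrist views differed by 10–15 mm because I had picked the wrong edges. After I re-picked them from closer crops they agreed within about 5 mm, and I used the corrected values for both placings.
- **Not checked:** That the objects were at rest was judged from still pictures only; I did not measure their speeds.

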